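# Pick the softest spring hold-down for the soldering board

### The arm

A 6-joint arm with a two-finger parallel gripper is mounted at the origin on the work surface. World frame = base frame: x ahead of the robot, y to its left, z up, the work surface at z = 0. Lengths are in m, angles in rad, forces in N, time in s.
With the tool pointing down it reaches from about 0.35 to 0.925 m from the base axis. Payload 6.4 kg.
Tool frame: the origin (TCP) lies at the very end of the fingers, on their centre line; the grasp point (between the pads) lies 19 mm behind it (robot.pinch_z is the distance from the TCP to the grasp point, in m); z points along the fingers, y is the line along which they close (so a half turn about z gives the same grasp; the last joint's range is limited). The gripper opens to 94 mm and grips with 3 to 60 N. Pads are 16 mm wide; open, the fingers measure 119 mm over their backs; the gripper's body (75 mm by 177 mm) begins 78 mm behind the grasp point.
Start: joints at [1.158, 0.245, 1.558, -0, 1.339, -0.174], TCP at [0.154, 0.632, 0.205] pointing down, gripper open.
Joint ranges: [-3.13, 3.13], [-1.02, 2.26], [0.13, 2.54], [-0.95, 4.09], [0.21, 2.88], [-2.74, 2.74]. Speed limits (rad/s): [2.57, 2.57, 3.14, 3.14, 3.14, 3.14].

### API

Orientations are given as a 3x3 rotation matrix whose columns are the frame's x, y, z axes.
In Python, from bench import robot, capture, get_calibration, workorder gives the robot as it stands.
- The arm moves only by the tool servo_tool, never from a script. Its arguments are lists of equal length, an entry for each row: "delta_pos": the shift along the tool's x, y, z in m, a list of three; "yaw": the turn about the tool's z in degrees. In form: {"delta_pos": [[tx, ty, tz], ...], "yaw": [yaw, ...]}. A call has 1 to 10 rows; each row is the pose to reach, as a shift and turn from the pose commanded when the call began, along the tool's axes at that moment; what a row does not reach only later rows make up. A row lasts 1/12 s, in which the tool goes at most 41.7 mm and 7.16 degrees, less where a joint would pass 70% of its speed; a pose out of reach is approached as far as the arm can. A call with a gripper value outside its range is refused whole. "grip" is the finger opening in m, from 0 to 0.094, set as the call begins (left out, the last holds). The fingers move at their own pace and stop on an object; the grip force is fixed at half the most. Time passes only in rows, so rows that repeat a pose let the fingers close. It gives the time, the measured TCP pose, the force, the opening and the grip force at its end, in the units of the state.
- robot.read_state(): the state, without advancing time (a new reading comes with each control period).
- capture(name): name is "side" or "top"; returns the picture (384x512x3 uint8, red, green, blue); there is no depth.
- get_calibration(name): a dict with "fx", "fy", "cx", "cy" (pixels), "rvec" (rotation vector, rad) and "tvec" (3), from world to camera coordinates, as OpenCV has them. Camera axes: x right, y down, z forward; pixel columns grow to the right and rows downward; lengths in m; the calibration is good to about 2 mm. A picture is of the moment at which its call begins. get_calibration takes no time and is no camera call.
- workorder.job_done(): hands the job in; it is judged then, once.
The state is a dict: "time": time; "qpos": joint angles; "qvel": joint speeds; "tau": joint torques, N m; "position": TCP position; "ee_rot": TCP orientation; "wrist_force": force on the tool from outside, world axes, zero at the start; "moment": the same for the moment, N m; "grip_width": finger opening in m; "gripper_force": force on a finger pad.
Only numpy, scipy, OpenCV 4.12 (cv2) and the standard library are available. Lean on these libraries where they do the work, as an engineer would, in place of code of your own. Each camera call takes 0.05 s, during which the arm holds its last target. There are 200 camera calls.

### The job

I have a thin bezel to solder and want the softest of the three spring hold-down clamps on the bench: they look alike, so feel for it by pressing the free tips of the blades down onto their stop screws, pressing no blade with more than 20 newtons or it will take a set. Then gently set the clamp with the weakest blade upright in the middle of the soldering board. Leave the other two clamps standing where they are and disturb nothing else.

Things in the scene. Friction and masses are not known exactly. Their poses are not given: they have to be found in the camera images.
- clamp_a: spring hold-down clamp, all steel, 0.55 kg: foot 120 x 40 x 8 mm, a post at its rear, a cap plate and brass thumb screw on the post (top 53 mm over the underside) clamping the root of a spring blade. Origin: centre of the foot's underside; x along the foot towards the blade's free tip, z up. The three look alike; only the blades' stiffness differs, each about 1.9 times the next softer
- clamp_b: another spring hold-down clamp, looks exactly like clamp_a
- clamp_c: another spring hold-down clamp, looks exactly like clamp_a
- grip_a (a point): where to grip the clamp: in its post, 30 mm behind the clamp's origin and 30 mm over its underside (fingertips just clear of the foot), 10 mm behind the centre of mass. The post is 30 mm wide across y, 36 mm long in x (24 to 60 mm behind the origin) and rises to 36 mm; the foot is 5 mm wider than the post on each side (foot top 8 mm over the underside)
- grip_b (a point): the same on clamp_b
- grip_c (a point): the same on clamp_c
- blade_a: bright spring blade, 14 x 2 mm, level when free, ending in a 12 mm steel ball. Origin: bending point near the root, 61 mm behind the ball's centre, 35 mm over the clamp's underside; x to the tip. Pressed down at the ball it yields evenly, some 0.15 to 0.8 N per mm, until the ball meets the stop screw, then it is hard; springs back level
- blade_b: the same on clamp_b
- blade_c: the same on clamp_c
- tip_a (a point): top of the ball at the blade's free end, 48 mm ahead of the clamp's origin, 41 mm over the clamp's underside when free: the point to press
- tip_b (a point): the same on clamp_b
- tip_c (a point): the same on clamp_c
- stop_a: stop screw under the ball: hexagon lock nut on the foot and brass screw with a flat 15 mm head. Origin: on its axis, at the foot's top (8 mm over the clamp's underside). It holds still in use, but how far it is screwed up differs on each clamp and is not in this pose: the head's top is 10 to 13 mm above the origin, the free gap below the ball 8 to 11 mm
- stop_b: the same on clamp_b
- stop_c: the same on clamp_c
- board: soldering board, white ceramic square 180 x 180 mm on a thin tray, flat top 15 mm above the bench, fixed. Origin: centre of its underside, x and y along its sides
- bezel: bystander: little steel ring, 22 mm across, 8 mm high, lying in one corner of the board
- rule: bystander: steel rule 150 x 20 x 2 mm, lying between two clamps, origin under its centre
- bottle: bystander: green glass bottle, 46 mm across, 85 mm high
- mandrel: bystander: tapered steel ring mandrel with wooden handle, 320 mm long, 26 mm high, lying beyond the clamps
- brush: bystander: wooden bench brush 150 x 45 x 42 mm
- block: bystander: square steel bench block 62 x 62 x 18 mm
- burs: bystander: small white tray of burs 85 x 65 x 18 mm
- gauges: bystander: ring-size gauges on a wire hoop, about 95 mm across, 28 mm high

How it is judged:
By the outcome, as a careful person would: the job done as asked, in the order asked, and still so for the second after the job is handed in, with the robot touching nothing.
It also fails if it takes over 70 s, if anything falls off the work surface, if the arm or the gripper's body presses on something with over 40 N, if the wrist force passes 120 N, or if a joint passes its speed limit or range.

## Working session

There is one attempt and no reset: what is moved stays moved. The work goes in short steps, Python scripts to look and compute and a tool call to move; the robot and the scene stay as the last step left them, time stands still between calls to the robot, and variables do not carry over. Pictures are saved under pics/ and viewed, at most 10 in all, crops included, and the job is handed in when it is done.

Besides the shell and the picture viewer there is one more tool, called after ">>>" by a JSON object that holds its "api" and its "payload". servo_tool: Moves the arm, as the interface text tells. Its arguments: {"type":"object","properties":{"delta_pos":{"type":"array","items":{"type":"array","items":{"type":"number"}}},"yaw":{"type":"array","items":{"type":"number"}},"grip":{"type":"number"}},"required":["delta_pos","yaw"]}

```bash
mkdir -p pics; ls; python3 - <<'E'
from bench import robot, capture, get_calibration
import cv2
for n in ("side","top"):
    im=capture(n); cv2.imwrite(f"pics/{n}0.png",cv2.resize(im[:,:,::-1],(768,576),interpolation=cv2.INTER_CUBIC))
    cv2.imwrite(f"{n}0_raw.png",im[:,:,::-1])
    print(n,get_calibration(n))
s=robot.read_state()
print({k:s[k] for k in ("time","position","ee_rot","wrist_force","grip_width")},robot.pinch_z)
E
```

```text
pics
side {'fx': 395.6778261113646, 'fy': 395.6778261113646, 'cx': 255.8042344467188, 'cy': 195.22872797366543, 'rvec': array([ 0.22643622, -2.72715154,  1.42237657]), 'tvec': array([0.54887418, 0.14925808, 0.94046698])}
top {'fx': 351.51100094596234, 'fy': 351.51100094596234, 'cx': 259.39896566992184, 'cy': 191.54644104921252, 'rvec': array([ 2.14191174, -2.19367261,  0.12288519]), 'tvec': array([-0.05021217,  0.57054669,  1.16584874])}
{'time': 0.1, 'position': array([0.15353637, 0.63106833, 0.20446658]), 'ee_rot': array([[-9.71616819e-01,  2.36559347e-01, -6.57806668e-04],
       [ 2.36560110e-01,  9.71615588e-01, -1.56967506e-03],
       [ 2.67813906e-04, -1.68073350e-03, -9.99998552e-01]]), 'wrist_force': array([ 0.27626922, -0.02761719,  0.43574208]), 'grip_width': 0.09399768228115861} 0.0188
```

View pics/top0.png

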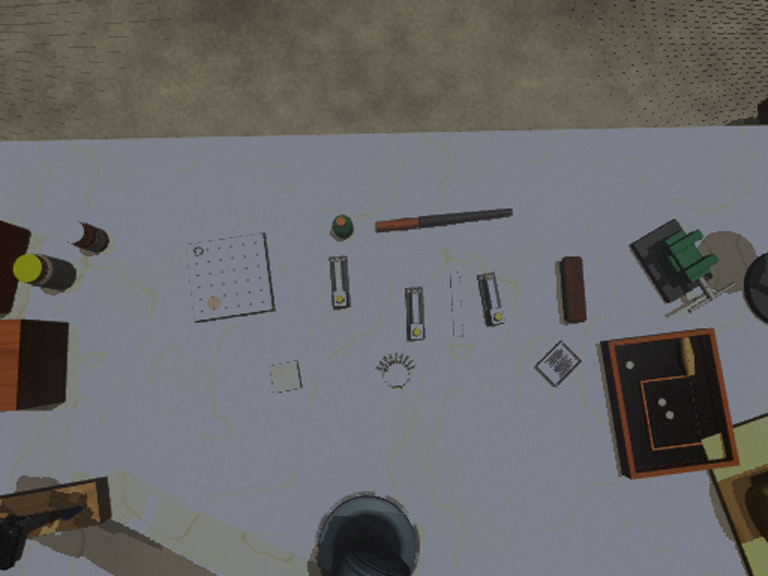

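View pics/side0.png

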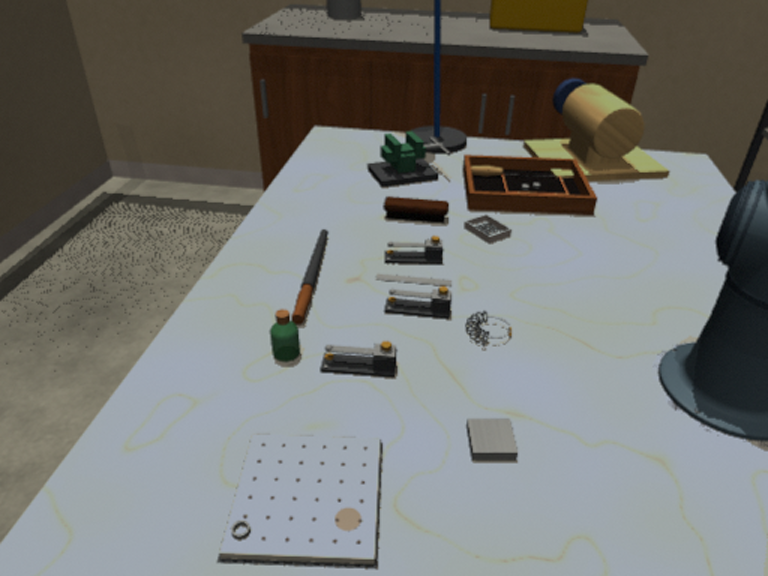

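The top view (768 px wide) shows the board at (231,277) with the bezel in its upper-left corner. The clamps are at (339,283), (415,314) and (492,299), tips away from the robot, with the rule at (457,304). The side view shows the same clamps at (358,358), (418,300) and (413,250). I'll zoom in on both views.

```bash
python3 - <<'E'
import cv2,numpy as np
t=cv2.imread("top0_raw.png");s=cv2.imread("side0_raw.png")
def up(a,k):return cv2.resize(a,None,fx=k,fy=k,interpolation=cv2.INTER_NEAREST)
a=up(t[165:235,210:345],5.8)[:,:783]   # top crop origin (210,165)
cv2.imwrite("pics/tc.png",a)
b=up(s[150:260,200:310],5.4)
cv2.imwrite("pics/sc.png",b)
E
```

```text
(no output)
```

View pics/tc.png

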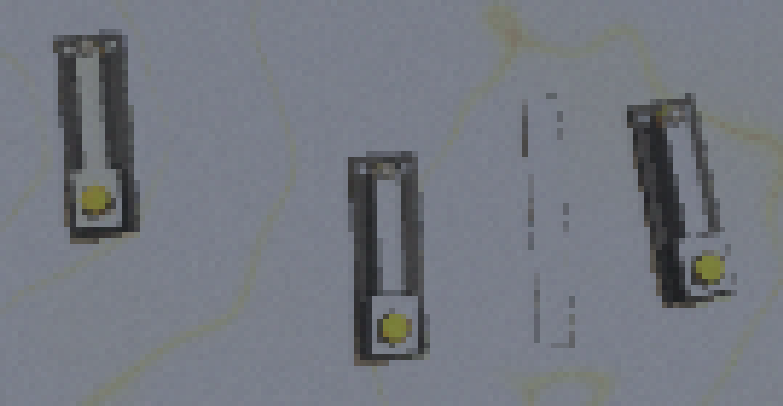

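View pics/sc.png

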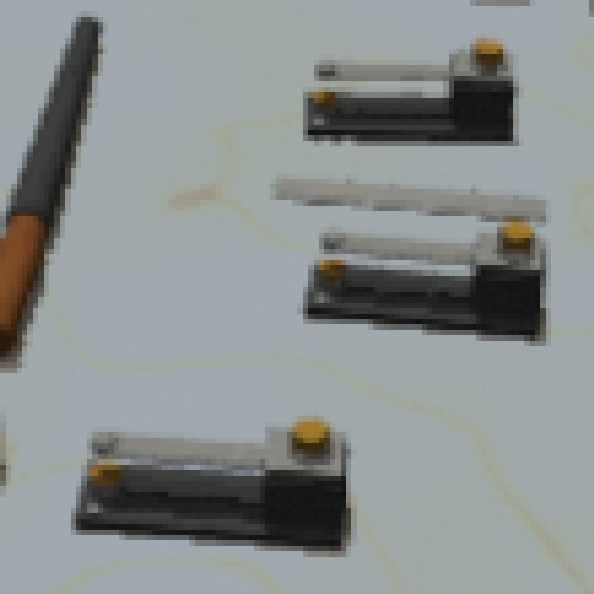

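The top crop (5.8x, origin 210,165) shows brass screws at (95,200), (395,327) and (708,268). The far foot edges are centred near (90,36), (382,155) and (660,103). The side crop (5.4x, origin 200,150) shows balls at (104,443), (333,242) and (326,70), with a stop head under each.

```bash
cat >h.py <<'E'
import cv2,numpy as np
from bench import get_calibration
C={n:get_calibration(n) for n in("top","side")}
def ray(n,p):
    c=C[n];R=cv2.Rodrigues(c["rvec"])[0]
    d=R.T@np.array([(p[0]-c["cx"])/c["fx"],(p[1]-c["cy"])/c["fy"],1])
    return -R.T@c["tvec"],d/np.linalg.norm(d)
def plane(n,p,z):
    o,d=ray(n,p);return o+d*(z-o[2])/d[2]
def tri(a,b):
    (o1,d1),(o2,d2)=ray("top",a),ray("side",b)
    s=np.linalg.lstsq(np.c_[d1,-d2],o2-o1,rcond=None)[0]
    p,q=o1+s[0]*d1,o2+s[1]*d2
    return (p+q)/2,np.linalg.norm(p-q)
def blobs(im,lo,hi,roi,amin=4):
    x0,y0,x1,y1=roi;m=cv2.inRange(cv2.cvtColor(im[y0:y1,x0:x1],cv2.COLOR_BGR2HSV),lo,hi)
    n,_,st,ce=cv2.connectedComponentsWithStats(m)
    return [(ce[i]+(x0,y0),st[i,4]) for i in range(1,n) if st[i,4]>=amin]
E
python3 - <<'E'
from h import *
np.set_printoptions(precision=4,suppress=True)
t=cv2.imread("top0_raw.png");s=cv2.imread("side0_raw.png")
bt=[b for b in blobs(t,(18,90,80),(35,255,255),(210,165,345,235),8)]
bs=[b for b in blobs(s,(12,110,80),(30,255,255),(200,150,310,260),4)]
print("top",bt);print("side",bs)
T=sorted([b[0] for b in bt],key=lambda p:p[0])
bs=sorted(bs,key=lambda b:-b[0][1])
ball=[(104,443),(333,242),(326,70)]; far=[(90,36),(382,155),(660,103)]
for i in range(3):
    grp=[b[0] for b in bs if abs(b[0][1]-(150+(ball[i][1]+15)/5.4))<9]
    scr=max(grp,key=lambda p:p[0]); stp=min(grp,key=lambda p:p[0])
    P,e=tri(T[i],scr)
    B=plane("side",np.array(ball[i])/5.4+(200,150)+0.0,.035)
    S=plane("side",stp,.0195); F=plane("top",np.array(far[i])/5.8+(210,165),.008)
    for k,v in(("ball",B),("stop",S),("footfront",F)):
        d=v[:2]-P[:2]; print(i,k,v,"dist",np.linalg.norm(d),"yaw",np.degrees(np.arctan2(d[1],d[0])))
    print(i,"screw",P,"err",e)
# board
hsv=cv2.cvtColor(t,cv2.COLOR_BGR2HSV)
for c in [(187,243),(266,234),(274,311),(195,322)]: print("board top",plane("top",np.array(c)/1.5,.015))
for c in [(250,435),(382,437),(378,557),(224,555)]: print("board side",plane("side",np.array(c)/1.5,.015))
E
```

```text
top [(array([225.7647, 198.7647]), np.int32(17)), (array([331.875 , 210.6875]), np.int32(16)), (array([277.6471, 221.    ]), np.int32(17))]
side [(array([289.7778, 158.5556]), np.int32(9)), (array([258.8, 167.4]), np.int32(5)), (array([202.5851, 198.0745]), np.int32(94)), (array([295.0667, 192.4   ]), np.int32(15)), (array([260.4, 198.4]), np.int32(5)), (array([257. , 229.5]), np.int32(24)), (array([218.3333, 236.6667]), np.int32(9))]
0 ball [0.6357 0.0589 0.035 ] dist 0.09041403465697144 yaw 6.017955152409093
0 stop [0.6387 0.0584 0.0195] dist 0.09333517087613181 yaw 5.515761483590813
0 footfront [0.6459 0.0526 0.008 ] dist 0.10016751285484271 yaw 1.8146527648222577
0 screw [0.5458 0.0494 0.0483] err 0.00023908663186867387
1 ball [ 0.5582 -0.1136  0.035 ] dist 0.0905349945123537 yaw 5.330131847960162
1 stop [ 0.7187 -0.0909  0.0195] dist 0.2525810102023393 yaw 7.083799501107809
1 footfront [ 0.5697 -0.1211  0.008 ] dist 0.10170215266797097 yaw 0.5205595819214519
1 screw [ 0.468  -0.122   0.0484] err 0.001325296614096644
2 ball [ 0.5868 -0.2825  0.035 ] dist 0.0913731411476537 yaw 13.685747673215873
2 stop [ 0.5912 -0.281   0.0195] dist 0.09593951122806069 yaw 13.94126614634315
2 footfront [ 0.5972 -0.2889  0.008 ] dist 0.10027595750176495 yaw 8.745374651229586
2 screw [ 0.498  -0.3042  0.0477] err 0.001399902588645145
board top [0.6854 0.4021 0.015 ]
board top [0.7023 0.2191 0.015 ]
board top [0.5227 0.2006 0.015 ]
board top [0.5019 0.3807 0.015 ]
board side [0.7066 0.2363 0.015 ]
board side [0.5254 0.2086 0.015 ]
board side [0.5018 0.3849 0.015 ]
board side [0.6757 0.4117 0.015 ]
```

```bash
python3 - <<'E'
from h import *
np.set_printoptions(precision=4,suppress=True)
t=cv2.imread("top0_raw.png");s=cv2.imread("side0_raw.png")
T=[(225.76,198.76),(277.65,221.0),(331.88,210.69)]
S=[(257,229.5),(295.07,192.4),(289.78,158.56)]
bs=[(104,443),(333,242),(326,70)]; bt=[(88,48),(383,168),(672,110)]
fronts=[[(54,38),(127,34)],[(349,155),(416,152)],[(628,106),(693,95)]]
for i in range(3):
    P,_=tri(T[i],S[i]); b=np.array(bs[i])/5.4+(199.5,149.5); a=np.array(bt[i])/5.8+(209.5,164.5)
    B,e=tri(a,b); print(i,"screw",P,"ball tri",B,"err",e)
    for n,v in(("side",plane("side",b,.035)),("top",plane("top",a,.036)),("foot",np.mean([plane("top",np.array(f)/5.8+(209.5,164.5),.008) for f in fronts[i]],0))):
        d=v[:2]-P[:2]; print("  ",n,v,np.linalg.norm(d),np.degrees(np.arctan2(d[1],d[0])))
    x,y=map(int,T[i]); r=(x-15,y-33,x+12,y+11)
    g=cv2.cvtColor(t,cv2.COLOR_BGR2GRAY)[r[1]:r[3],r[0]:r[2]]
    m=(g<95).astype(np.uint8); pts=cv2.findNonZero(m)[:,0,:]+(r[0],r[1])
    w=np.array([plane("top",p,.008)[:2] for p in pts],np.float32)
    print("   rect",cv2.minAreaRect(w),len(w))
def up(p):return (np.array(p)+.5)/1.5-.5
Q=[plane("top",up(c),.015) for c in [(187,243),(266,234),(274,311),(195,322)]]
print("board",np.mean(Q,0)); print(np.mean([plane("side",up(c),.015) for c in [(250,435),(382,437),(378,557),(224,555)]],0))
for n,x in(("top",t),("side",s)):
  pass
E
```

```text
0 screw [0.5458 0.0494 0.0483] ball tri [0.6374 0.0535 0.0316] err 0.0017930286851933438
   side [0.6373 0.0573 0.035 ] 0.09185200030937629 4.91896849913794
   top [0.6358 0.053  0.036 ] 0.09007651850509754 2.285971553225429
   foot [0.6477 0.054  0.008 ] 0.10201488164756024 2.5700361769144426
   rect ((0.5870711207389832, 0.05122457444667816), (0.1253780722618103, 0.042566511780023575), 3.0983574390411377) 280
1 screw [ 0.468  -0.122   0.0484] ball tri [ 0.5607 -0.1185  0.0331] err 0.0008958347919819421
   side [ 0.5599 -0.1157  0.035 ] 0.09205253179158421 3.9278178631605143
   top [ 0.5608 -0.1183  0.036 ] 0.09286870629926516 2.288814645573563
   foot [ 0.5724 -0.1197  0.008 ] 0.10440997495897601 1.2571844463510566
   rect ((0.5102964639663696, -0.1206803023815155), (0.12465973198413849, 0.04166740924119949), 0.9190087914466858) 282
2 screw [ 0.498  -0.3042  0.0477] ball tri [ 0.5904 -0.2895  0.0326] err 0.0020366474221979853
   side [ 0.5888 -0.2853  0.035 ] 0.09270148652290991 11.77101297223498
   top [ 0.591  -0.2888  0.036 ] 0.09420209294103159 9.409820135229733
   foot [ 0.6005 -0.2876  0.008 ] 0.10375145350368753 9.184374304262088
   rect ((0.5395163297653198, -0.2955950200557709), (0.12398461252450943, 0.04401494935154915), 7.012057781219482) 296
board [0.6037 0.3012 0.015 ]
[0.6028 0.3101 0.015 ]
```

```bash
cat >g.py <<'E'
import sys,numpy as np
from bench import robot
# usage: g.py x y z clampyaw_deg  -> delta in tool axes, yaw
s=robot.read_state();R=s["ee_rot"];p=s["position"]
x,y,z,a=map(float,sys.argv[1:5])
d=R.T@(np.array([x,y,z])-p)
cur=np.degrees(np.arctan2(R[1,0],R[0,0]))
yaw=-(((a+180-cur)+180)%360-180)
print("t",s["time"],"pos",p.round(4),"ang",cur.round(2),"q6",s["qpos"][5].round(2),"F",np.round(s["wrist_force"],2),"\ndelta",d.round(4),"yaw",round(yaw,2))
E
python3 g.py 0.636 0.0535 0.12 3
python3 - <<'E'
import numpy as np
from h import *
# dots on board: dark blobs within board in both views
from scipy import ndimage
for n,(x0,y0,x1,y1) in(("top",(126,157,181,212)),("side",(155,293,253,370))):
    im=cv2.imread(f"{n}0_raw.png",0)
    bh=cv2.morphologyEx(im,cv2.MORPH_BLACKHAT,np.ones((5,5),np.uint8))[y0:y1,x0:x1]
    k,_,st,ce=cv2.connectedComponentsWithStats((bh>25).astype(np.uint8))
    w=np.array([plane(n,ce[i]+(x0,y0),.015)[:2] for i in range(1,k) if st[i,4]<12])
    print(n,len(w)); print(w[np.lexsort((w[:,0],))].round(3).tolist())
E
```

```text
t 0.1 pos [0.1535 0.6311 0.2045] ang 166.32 q6 -0.17 F [ 0.28 -0.03  0.44] 
delta [-0.6054 -0.4469  0.0851] yaw -16.68
top 44
[[0.528, 0.366], [0.531, 0.34], [0.535, 0.312], [0.535, 0.388], [0.538, 0.283], [0.541, 0.254], [0.545, 0.229], [0.555, 0.37], [0.562, 0.344], [0.563, 0.315], [0.566, 0.285], [0.566, 0.392], [0.568, 0.258], [0.573, 0.232], [0.583, 0.373], [0.586, 0.346], [0.589, 0.318], [0.593, 0.289], [0.596, 0.262], [0.598, 0.396], [0.601, 0.234], [0.611, 0.377], [0.614, 0.35], [0.617, 0.322], [0.621, 0.293], [0.624, 0.265], [0.629, 0.237], [0.637, 0.379], [0.642, 0.353], [0.645, 0.326], [0.649, 0.298], [0.652, 0.269], [0.655, 0.241], [0.67, 0.356], [0.673, 0.33], [0.676, 0.302], [0.681, 0.272], [0.683, 0.245], [0.685, 0.394], [0.688, 0.373], [0.691, 0.351], [0.694, 0.323], [0.697, 0.3], [0.7, 0.279]]
side 35
[[0.528, 0.37], [0.532, 0.341], [0.535, 0.315], [0.539, 0.287], [0.542, 0.259], [0.546, 0.231], [0.555, 0.373], [0.559, 0.346], [0.563, 0.318], [0.567, 0.29], [0.57, 0.263], [0.573, 0.235], [0.583, 0.377], [0.587, 0.349], [0.59, 0.322], [0.595, 0.294], [0.598, 0.266], [0.601, 0.239], [0.611, 0.381], [0.615, 0.352], [0.618, 0.325], [0.622, 0.297], [0.626, 0.27], [0.629, 0.243], [0.639, 0.384], [0.643, 0.356], [0.646, 0.328], [0.649, 0.301], [0.653, 0.273], [0.657, 0.245], [0.67, 0.36], [0.674, 0.332], [0.677, 0.305], [0.681, 0.277], [0.684, 0.249]]
```

>>> {"api": "servo_tool", "payload": {"delta_pos": [[-0.605, -0.447, 0.06], [-0.605, -0.447, 0.06], [-0.605, -0.447, 0.06], [-0.605, -0.447, 0.06], [-0.605, -0.447, 0.06], [-0.605, -0.447, 0.06], [-0.605, -0.447, 0.06], [-0.605, -0.447, 0.06], [-0.605, -0.447, 0.06], [-0.605, -0.447, 0.06]], "yaw": [-16.7, -16.7, -16.7, -16.7, -16.7, -16.7, -16.7, -16.7, -16.7, -16.7], "grip": 0}}

```text
time: 0.93
position: [0.4196, 0.3122, 0.1721]
ee_rot: [[-0.999, -0.053, -0.0], [-0.053, 0.999, -0.0], [0.0, -0.0, -1.0]]
wrist_force: [1.4, 0.6, 0.4]
grip_width: 0.031
gripper_force: 0.0
```

```bash
python3 g.py 0.636 0.0545 0.12 3
```

```text
t 0.9333 pos [0.4196 0.3122 0.1721] ang -176.98 q6 -1.2 F [1.37 0.59 0.37] 
delta [-0.2026 -0.2687  0.052 ] yaw 0.02
```

>>> {"api": "servo_tool", "payload": {"delta_pos": [[-0.2, -0.266, 0.05], [-0.2, -0.266, 0.05], [-0.2, -0.266, 0.05], [-0.2, -0.266, 0.05], [-0.2, -0.266, 0.05], [-0.2, -0.266, 0.05], [-0.2, -0.266, 0.05], [-0.2, -0.266, 0.05], [-0.2, -0.266, 0.05], [-0.2, -0.266, 0.05]], "yaw": [0, 0, 0, 0, 0, 0, 0, 0, 0, 0]}}

```text
time: 1.77
position: [0.633, 0.057, 0.1212]
ee_rot: [[-0.999, -0.049, -0.002], [-0.049, 0.999, 0.0], [0.002, 0.0, -1.0]]
wrist_force: [-0.0, 0.4, 0.3]
grip_width: 0.0003
gripper_force: 0.0
```

```bash
python3 g.py 0.636 0.0545 0.055 3
```

```text
t 1.7667 pos [0.633  0.057  0.1212] ang -177.17 q6 -1.71 F [-0.03  0.38  0.26] 
delta [-0.003  -0.0027  0.0662] yaw -0.17
```

>>> {"api": "servo_tool", "payload": {"delta_pos": [[-0.001, -0.001, 0.03], [-0.001, -0.001, 0.06], [-0.001, -0.001, 0.066], [-0.001, -0.001, 0.066], [-0.001, -0.001, 0.066], [-0.001, -0.001, 0.066]], "yaw": [0, 0, 0, 0, 0, 0]}}

```text
time: 2.27
position: [0.6348, 0.0585, 0.0587]
ee_rot: [[-0.999, -0.054, 0.003], [-0.054, 0.999, -0.0], [-0.003, -0.0, -1.0]]
wrist_force: [0.3, -0.1, 0.6]
grip_width: 0.0005
gripper_force: 0.0
```

```bash
python3 g.py 0.636 0.0545 0.055 3; python3 - <<'E'
from bench import capture
import cv2
t=capture("top")[:,:,::-1];s=capture("side")[:,:,::-1]
cv2.imwrite("s1.png",s)
import numpy as np
a=cv2.resize(s[205:260,200:280],None,fx=7,fy=7,interpolation=cv2.INTER_NEAREST)
cv2.imwrite("pics/s1.png",a)
E
```

```text
t 2.2667 pos [0.6348 0.0585 0.0587] ang -176.93 q6 -1.71 F [ 0.29 -0.08  0.6 ] 
delta [-0.0009 -0.0041  0.0037] yaw 0.07
```

View pics/s1.png

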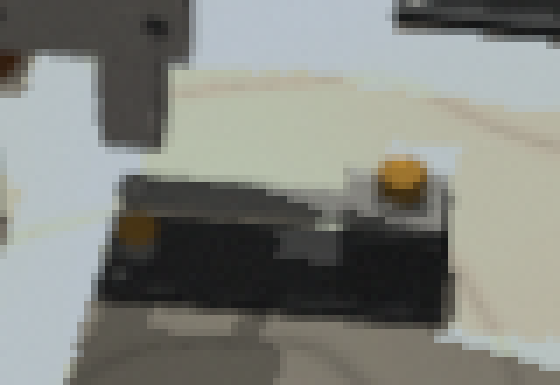

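The finger ends at crop px (132,146), straight above the ball at (130,188). I'll check the finger's measured position against the ray to calibrate the side view's y bias.

```bash
python3 - <<'E'
from h import *
for p in ((102,147),(163,147)): print(plane("side",np.array(p)/7+(199.5,204.5),.0587))
for p in ((120,178),(142,178),(131,188)): print(plane("side",np.array(p)/7+(199.5,204.5),.037))
E
```

```text
[0.6458743  0.06505792 0.0587    ]
[0.6257388  0.06144669 0.0587    ]
[0.64307635 0.05468836 0.037     ]
[0.63565496 0.05336088 0.037     ]
[0.63813311 0.05918541 0.037     ]
```

>>> {"api": "servo_tool", "payload": {"delta_pos": [[-0.002, -0.0025, 0.013], [-0.002, -0.0025, 0.013], [-0.002, -0.0025, 0.013], [-0.002, -0.0025, 0.013]], "yaw": [0, 0, 0, 0]}}

```text
time: 2.7
position: [0.6356, 0.0555, 0.0431]
ee_rot: [[-0.999, -0.052, -0.001], [-0.052, 0.999, 0.0], [0.001, 0.0, -1.0]]
wrist_force: [-0.6, 0.2, 0.3]
grip_width: 0.0005
gripper_force: 0.0
```

>>> {"api": "servo_tool", "payload": {"delta_pos": [[0, 0, 0.003], [0, 0, 0.003], [0, 0, 0.003]], "yaw": [0, 0, 0]}}

```text
time: 2.95
position: [0.6358, 0.0555, 0.0404]
ee_rot: [[-0.999, -0.053, -0.0], [-0.053, 0.999, -0.0], [0.0, -0.0, -1.0]]
wrist_force: [-0.8, 0.3, 0.7]
grip_width: 0.0002
gripper_force: 0.1
```

>>> {"api": "servo_tool", "payload": {"delta_pos": [[0, 0, 0.002], [0, 0, 0.002], [0, 0, 0.002]], "yaw": [0, 0, 0]}}

```text
time: 3.2
position: [0.636, 0.0556, 0.0386]
ee_rot: [[-0.999, -0.053, 0.0], [-0.053, 0.999, -0.0], [-0.0, -0.0, -1.0]]
wrist_force: [-0.0, 0.6, 2.0]
grip_width: 0.0004
gripper_force: 0.5
```

>>> {"api": "servo_tool", "payload": {"delta_pos": [[0, 0, 0.002], [0, 0, 0.002], [0, 0, 0.002]], "yaw": [0, 0, 0]}}

```text
time: 3.45
position: [0.6361, 0.0556, 0.0366]
ee_rot: [[-0.999, -0.053, 0.0], [-0.053, 0.999, 0.0], [-0.0, -0.0, -1.0]]
wrist_force: [0.9, 0.4, 0.8]
grip_width: 0.0005
gripper_force: 0.8
```

>>> {"api": "servo_tool", "payload": {"delta_pos": [[0, 0, 0.002], [0, 0, 0.002], [0, 0, 0.002]], "yaw": [0, 0, 0]}}

```text
time: 3.7
position: [0.6361, 0.0556, 0.0346]
ee_rot: [[-0.999, -0.053, 0.001], [-0.053, 0.999, -0.0], [-0.001, -0.0, -1.0]]
wrist_force: [-0.5, -0.5, 3.2]
grip_width: 0.0003
gripper_force: 1.2
```

>>> {"api": "servo_tool", "payload": {"delta_pos": [[0, 0, 0.001], [0, 0, 0.001], [0, 0, 0.001]], "yaw": [0, 0, 0]}}

```text
time: 3.95
position: [0.636, 0.0556, 0.0336]
ee_rot: [[-0.999, -0.053, 0.0], [-0.053, 0.999, -0.0], [-0.0, -0.0, -1.0]]
wrist_force: [1.1, 0.5, 2.8]
grip_width: 0.0006
gripper_force: 1.4
```

>>> {"api": "servo_tool", "payload": {"delta_pos": [[0, 0, 0.0003], [0, 0, 0.0003]], "yaw": [0, 0]}}

```text
time: 4.12
position: [0.636, 0.0556, 0.0333]
ee_rot: [[-0.999, -0.053, 0.0], [-0.053, 0.999, -0.0], [-0.0, -0.0, -1.0]]
wrist_force: [1.4, 0.5, 2.3]
grip_width: 0.0004
gripper_force: 1.5
```

>>> {"api": "servo_tool", "payload": {"delta_pos": [[0, 0, 0.0003], [0, 0, 0.0003]], "yaw": [0, 0]}}

```text
time: 4.28
position: [0.636, 0.0556, 0.0329]
ee_rot: [[-0.999, -0.053, 0.0], [-0.053, 0.999, -0.0], [-0.0, -0.0, -1.0]]
wrist_force: [0.8, -0.7, 3.0]
grip_width: 0.0004
gripper_force: 1.5
```

>>> {"api": "servo_tool", "payload": {"delta_pos": [[0, 0, 0.0003], [0, 0, 0.0003]], "yaw": [0, 0]}}

```text
time: 4.45
position: [0.636, 0.0556, 0.0326]
ee_rot: [[-0.999, -0.053, 0.0], [-0.053, 0.999, -0.0], [-0.0, -0.0, -1.0]]
wrist_force: [0.8, 0.4, 3.3]
grip_width: 0.0006
gripper_force: 1.6
```

>>> {"api": "servo_tool", "payload": {"delta_pos": [[0, 0, 0.0003], [0, 0, 0.0003]], "yaw": [0, 0]}}

```text
time: 4.62
position: [0.6359, 0.0556, 0.0323]
ee_rot: [[-0.999, -0.053, 0.0], [-0.053, 0.999, -0.0], [-0.0, -0.0, -1.0]]
wrist_force: [1.5, 0.0, 3.6]
grip_width: 0.0002
gripper_force: 1.6
```

>>> {"api": "servo_tool", "payload": {"delta_pos": [[0, 0, 0.0003], [0, 0, 0.0003]], "yaw": [0, 0]}}

```text
time: 4.78
position: [0.6359, 0.0555, 0.032]
ee_rot: [[-0.999, -0.053, 0.0], [-0.053, 0.999, -0.0], [-0.0, -0.0, -1.0]]
wrist_force: [0.5, -0.1, 2.4]
grip_width: 0.0004
gripper_force: 1.7
```

>>> {"api": "servo_tool", "payload": {"delta_pos": [[0, 0, 0.0003], [0, 0, 0.0003]], "yaw": [0, 0]}}

```text
time: 4.95
position: [0.6359, 0.0556, 0.0317]
ee_rot: [[-0.999, -0.053, 0.0], [-0.053, 0.999, -0.0], [-0.0, -0.0, -1.0]]
wrist_force: [1.2, 0.3, 2.8]
grip_width: 0.0008
gripper_force: 1.7
```

>>> {"api": "servo_tool", "payload": {"delta_pos": [[0, 0, 0.0004], [0, 0, 0.0004]], "yaw": [0, 0]}}

```text
time: 5.12
position: [0.6359, 0.0556, 0.0313]
ee_rot: [[-0.999, -0.053, 0.0], [-0.053, 0.999, -0.0], [-0.0, -0.0, -1.0]]
wrist_force: [0.5, -0.6, 3.4]
grip_width: 0.0005
gripper_force: 1.8
```

>>> {"api": "servo_tool", "payload": {"delta_pos": [[0, 0, 0.0003], [0, 0, 0.0003]], "yaw": [0, 0]}}

```text
time: 5.28
position: [0.6359, 0.0556, 0.031]
ee_rot: [[-0.999, -0.053, 0.0], [-0.053, 0.999, -0.0], [-0.0, -0.0, -1.0]]
wrist_force: [0.8, -0.2, 3.9]
grip_width: 0.0006
gripper_force: 2.0
```

>>> {"api": "servo_tool", "payload": {"delta_pos": [[0, 0, 0.0003], [0, 0, 0.0003]], "yaw": [0, 0]}}

```text
time: 5.45
position: [0.6359, 0.0555, 0.0309]
ee_rot: [[-0.999, -0.053, 0.0], [-0.053, 0.999, -0.0], [-0.0, -0.0, -1.0]]
wrist_force: [1.7, -0.6, 6.0]
grip_width: 0.0003
gripper_force: 2.5
```

>>> {"api": "servo_tool", "payload": {"delta_pos": [[0, 0, 0.0003], [0, 0, 0.0003]], "yaw": [0, 0]}}

```text
time: 5.62
position: [0.636, 0.0556, 0.0308]
ee_rot: [[-0.999, -0.053, 0.0], [-0.053, 0.999, -0.0], [-0.0, -0.0, -1.0]]
wrist_force: [1.0, -0.1, 5.4]
grip_width: 0.0003
gripper_force: 3.0
```

>>> {"api": "servo_tool", "payload": {"delta_pos": [[0, 0, 0.0004], [0, 0, 0.0004], [0, 0, 0.0004]], "yaw": [0, 0, 0]}}

```text
time: 5.87
position: [0.636, 0.0556, 0.0307]
ee_rot: [[-0.999, -0.053, 0.0], [-0.053, 0.999, -0.0], [-0.0, -0.0, -1.0]]
wrist_force: [0.1, 0.3, 7.9]
grip_width: 0.0008
gripper_force: 3.7
```

>>> {"api": "servo_tool", "payload": {"delta_pos": [[0, 0, -0.01], [0, 0, -0.03], [0, 0, -0.06], [0.02, -0.04, -0.06], [0.04, -0.08, -0.06], [0.06, -0.12, -0.06], [0.085, -0.168, -0.06], [0.085, -0.168, -0.06], [0.085, -0.168, -0.06], [0.085, -0.168, -0.06]], "yaw": [0, 0, 0, 0, 0, 0, 1.5, 1.5, 1.5, 1.5]}}

```text
time: 6.7
position: [0.5586, -0.117, 0.0894]
ee_rot: [[-1.0, -0.024, -0.002], [-0.024, 1.0, 0.001], [0.002, 0.001, -1.0]]
wrist_force: [-0.5, -0.7, 0.4]
grip_width: 0.0005
gripper_force: 0.0
```

>>> {"api": "servo_tool", "payload": {"delta_pos": [[0, 0, 0], [0, 0, 0]], "yaw": [0, 0]}}

```text
time: 6.87
position: [0.5599, -0.1153, 0.0897]
ee_rot: [[-1.0, -0.028, -0.001], [-0.028, 1.0, 0.001], [0.001, 0.001, -1.0]]
wrist_force: [0.5, 0.9, 0.1]
grip_width: 0.0004
gripper_force: 0.0
```

```bash
python3 g.py 0.560 -0.117 0.044 1.5;  python3 - <<'E'
from bench import capture
import cv2
s=capture("side")[:,:,::-1]
a=cv2.resize(s[165:255,200:310],None,fx=6,fy=6,interpolation=cv2.INTER_NEAREST)
cv2.imwrite("pics/s2.png",a)
E
```

```text
t 6.8667 pos [ 0.5599 -0.1153  0.0897] ang -178.39 q6 -2.0 F [0.49 0.87 0.14] 
delta [-0.0001 -0.0017  0.0457] yaw 0.11
```

View pics/s2.png

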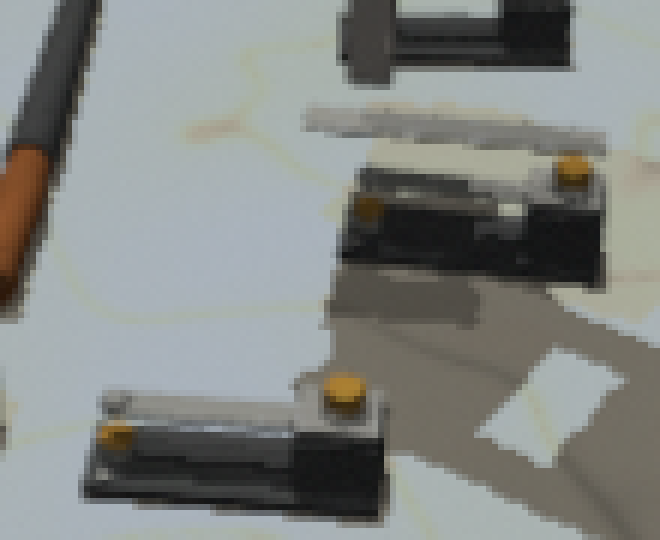

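The finger column (368) sits over the ball (365,178), and clamp L is unmoved. Now pressing the middle clamp.

>>> {"api": "servo_tool", "payload": {"delta_pos": [[0, -0.0015, 0.035], [0, -0.0015, 0.046], [0, -0.0015, 0.046], [0, -0.0015, 0.046], [0, -0.0015, 0.046]], "yaw": [0, 0, 0, 0, 0]}}

```text
time: 7.33
position: [0.5605, -0.118, 0.0448]
ee_rot: [[-1.0, -0.027, 0.001], [-0.027, 1.0, -0.0], [-0.001, -0.0, -1.0]]
wrist_force: [-0.1, 0.0, 0.3]
grip_width: 0.0003
gripper_force: 0.0
```

>>> {"api": "servo_tool", "payload": {"delta_pos": [[0, 0, 0.006], [0, 0, 0.006], [0, 0, 0.006], [0, 0, 0.006]], "yaw": [0, 0, 0, 0]}}

```text
time: 7.67
position: [0.5606, -0.1184, 0.0388]
ee_rot: [[-1.0, -0.026, 0.002], [-0.026, 1.0, -0.001], [-0.002, -0.001, -1.0]]
wrist_force: [1.7, 0.2, 1.9]
grip_width: 0.0008
gripper_force: 0.8
```

>>> {"api": "servo_tool", "payload": {"delta_pos": [[0, 0, 0.002], [0, 0, 0.002], [0, 0, 0.002]], "yaw": [0, 0, 0]}}

```text
time: 7.92
position: [0.5606, -0.1184, 0.0365]
ee_rot: [[-1.0, -0.026, 0.002], [-0.026, 1.0, -0.001], [-0.002, -0.001, -1.0]]
wrist_force: [1.8, 0.3, 3.4]
grip_width: 0.0005
gripper_force: 1.6
```

>>> {"api": "servo_tool", "payload": {"delta_pos": [[0, 0, 0.0015], [0, 0, 0.0015], [0, 0, 0.0015]], "yaw": [0, 0, 0]}}

```text
time: 8.17
position: [0.5605, -0.1184, 0.035]
ee_rot: [[-1.0, -0.026, 0.002], [-0.026, 1.0, -0.001], [-0.002, -0.001, -1.0]]
wrist_force: [2.2, 0.2, 4.1]
grip_width: 0.0005
gripper_force: 2.1
```

>>> {"api": "servo_tool", "payload": {"delta_pos": [[0, 0, 0.0015], [0, 0, 0.0015]], "yaw": [0, 0]}}

```text
time: 8.33
position: [0.5605, -0.1184, 0.0333]
ee_rot: [[-1.0, -0.026, 0.002], [-0.026, 1.0, -0.001], [-0.002, -0.001, -1.0]]
wrist_force: [3.5, -0.0, 5.5]
grip_width: 0.0002
gripper_force: 2.7
```

>>> {"api": "servo_tool", "payload": {"delta_pos": [[0, 0, 0.0006], [0, 0, 0.0006]], "yaw": [0, 0]}}

```text
time: 8.5
position: [0.5605, -0.1184, 0.0328]
ee_rot: [[-1.0, -0.026, 0.001], [-0.026, 1.0, -0.001], [-0.001, -0.001, -1.0]]
wrist_force: [2.7, 0.3, 5.8]
grip_width: 0.0005
gripper_force: 2.8
```

>>> {"api": "servo_tool", "payload": {"delta_pos": [[0, 0, 0.0006], [0, 0, 0.0006]], "yaw": [0, 0]}}

```text
time: 8.67
position: [0.5605, -0.1184, 0.0323]
ee_rot: [[-1.0, -0.026, 0.001], [-0.026, 1.0, -0.001], [-0.001, -0.001, -1.0]]
wrist_force: [2.2, -0.0, 6.1]
grip_width: 0.0003
gripper_force: 3.0
```

>>> {"api": "servo_tool", "payload": {"delta_pos": [[0, 0, 0.0006], [0, 0, 0.0006]], "yaw": [0, 0]}}

```text
time: 8.83
position: [0.5604, -0.1184, 0.0317]
ee_rot: [[-1.0, -0.026, 0.001], [-0.026, 1.0, -0.001], [-0.001, -0.001, -1.0]]
wrist_force: [2.3, 0.0, 6.1]
grip_width: 0.0003
gripper_force: 3.2
```

>>> {"api": "servo_tool", "payload": {"delta_pos": [[0, 0, 0.0006], [0, 0, 0.0006]], "yaw": [0, 0]}}

```text
time: 9.0
position: [0.5605, -0.1184, 0.0313]
ee_rot: [[-1.0, -0.027, 0.001], [-0.027, 1.0, -0.001], [-0.001, -0.001, -1.0]]
wrist_force: [1.7, -0.4, 7.2]
grip_width: 0.0006
gripper_force: 3.7
```

>>> {"api": "servo_tool", "payload": {"delta_pos": [[0, 0, 0.0005], [0, 0, 0.0005]], "yaw": [0, 0]}}

```text
time: 9.17
position: [0.5605, -0.1185, 0.0311]
ee_rot: [[-1.0, -0.027, 0.001], [-0.027, 1.0, -0.001], [-0.001, -0.001, -1.0]]
wrist_force: [1.6, 0.6, 9.0]
grip_width: 0.0005
gripper_force: 4.5
```

>>> {"api": "servo_tool", "payload": {"delta_pos": [[0, 0, 0.0005], [0, 0, 0.0005]], "yaw": [0, 0]}}

```text
time: 9.33
position: [0.5606, -0.1185, 0.0309]
ee_rot: [[-1.0, -0.027, 0.001], [-0.027, 1.0, -0.001], [-0.001, -0.001, -1.0]]
wrist_force: [0.5, 0.9, 11.2]
grip_width: 0.0001
gripper_force: 5.5
```

>>> {"api": "servo_tool", "payload": {"delta_pos": [[0, 0, -0.01], [0, 0, -0.03], [0, 0, -0.06], [-0.01, -0.04, -0.06], [-0.015, -0.08, -0.06], [-0.02, -0.12, -0.06], [-0.023, -0.17, -0.06], [-0.023, -0.17, -0.06], [-0.023, -0.17, -0.06], [-0.023, -0.17, -0.06]], "yaw": [0, 0, 0, 0, 0, 0, -7, -7, -7, -7]}}

```text
time: 10.17
position: [0.5859, -0.2865, 0.088]
ee_rot: [[-0.989, -0.146, -0.003], [-0.146, 0.989, 0.003], [0.003, 0.003, -1.0]]
wrist_force: [-0.4, 0.6, -0.2]
grip_width: 0.0005
gripper_force: 0.0
```

>>> {"api": "servo_tool", "payload": {"delta_pos": [[0, 0, 0], [0, 0, 0]], "yaw": [0, 0]}}

```text
time: 10.33
position: [0.5869, -0.2854, 0.0889]
ee_rot: [[-0.989, -0.15, -0.002], [-0.15, 0.989, 0.001], [0.001, 0.001, -1.0]]
wrist_force: [0.4, 0.6, 0.3]
grip_width: 0.0002
gripper_force: 0.0
```

```bash
python3 g.py 0.588 -0.288 0.044 8.5
```

```text
t 10.3333 pos [ 0.5869 -0.2854  0.0889] ang -171.4 q6 -2.35 F [0.35 0.64 0.27] 
delta [-0.0008 -0.0028  0.0449] yaw 0.1
```

>>> {"api": "servo_tool", "payload": {"delta_pos": [[-0.001, -0.002, 0.035], [-0.001, -0.002, 0.045], [-0.001, -0.002, 0.045], [-0.001, -0.002, 0.045], [-0.001, -0.002, 0.045]], "yaw": [0, 0, 0, 0, 0]}}

```text
time: 10.75
position: [0.5891, -0.2892, 0.0457]
ee_rot: [[-0.989, -0.149, 0.001], [-0.149, 0.989, -0.001], [-0.001, -0.001, -1.0]]
wrist_force: [0.7, 0.6, 0.9]
grip_width: 0.0004
gripper_force: 0.0
```

>>> {"api": "servo_tool", "payload": {"delta_pos": [[0, 0, 0.006], [0, 0, 0.006], [0, 0, 0.006], [0, 0, 0.006]], "yaw": [0, 0, 0, 0]}}

```text
time: 11.08
position: [0.5888, -0.2894, 0.0391]
ee_rot: [[-0.989, -0.148, 0.001], [-0.148, 0.989, -0.0], [-0.0, -0.0, -1.0]]
wrist_force: [-0.2, -0.6, 0.1]
grip_width: 0.0006
gripper_force: 0.2
```

>>> {"api": "servo_tool", "payload": {"delta_pos": [[0, 0, 0.002], [0, 0, 0.002], [0, 0, 0.002]], "yaw": [0, 0, 0]}}

```text
time: 11.33
position: [0.5888, -0.2895, 0.0367]
ee_rot: [[-0.989, -0.148, 0.0], [-0.148, 0.989, -0.0], [-0.0, -0.0, -1.0]]
wrist_force: [0.0, 0.3, 1.3]
grip_width: 0.0001
gripper_force: 0.4
```

>>> {"api": "servo_tool", "payload": {"delta_pos": [[0, 0, 0.0025], [0, 0, 0.0025], [0, 0, 0.0025]], "yaw": [0, 0, 0]}}

```text
time: 11.58
position: [0.5887, -0.2894, 0.0341]
ee_rot: [[-0.989, -0.148, 0.0], [-0.148, 0.989, -0.0], [-0.0, -0.0, -1.0]]
wrist_force: [0.9, -0.2, 1.1]
grip_width: 0.0005
gripper_force: 0.7
```

>>> {"api": "servo_tool", "payload": {"delta_pos": [[0, 0, 0.0008], [0, 0, 0.0008]], "yaw": [0, 0]}}

```text
time: 11.75
position: [0.5887, -0.2894, 0.0333]
ee_rot: [[-0.989, -0.148, 0.0], [-0.148, 0.989, -0.0], [-0.0, -0.0, -1.0]]
wrist_force: [0.1, 0.4, 1.8]
grip_width: 0.0007
gripper_force: 0.8
```

>>> {"api": "servo_tool", "payload": {"delta_pos": [[0, 0, 0.0007], [0, 0, 0.0007]], "yaw": [0, 0]}}

```text
time: 11.92
position: [0.5886, -0.2894, 0.0326]
ee_rot: [[-0.989, -0.148, 0.0], [-0.148, 0.989, -0.0], [-0.0, -0.0, -1.0]]
wrist_force: [1.1, -1.5, 1.0]
grip_width: 0.0007
gripper_force: 0.8
```

>>> {"api": "servo_tool", "payload": {"delta_pos": [[0, 0, 0.0007], [0, 0, 0.0007]], "yaw": [0, 0]}}

```text
time: 12.08
position: [0.5886, -0.2894, 0.0318]
ee_rot: [[-0.989, -0.148, 0.0], [-0.148, 0.989, -0.0], [-0.0, -0.0, -1.0]]
wrist_force: [0.0, -0.5, 2.4]
grip_width: 0.0001
gripper_force: 0.9
```

>>> {"api": "servo_tool", "payload": {"delta_pos": [[0, 0, 0.0007], [0, 0, 0.0007]], "yaw": [0, 0]}}

```text
time: 12.25
position: [0.5886, -0.2894, 0.0311]
ee_rot: [[-0.989, -0.148, 0.0], [-0.148, 0.989, -0.0], [-0.0, -0.0, -1.0]]
wrist_force: [-0.3, -0.4, 2.6]
grip_width: 0.0003
gripper_force: 1.0
```

>>> {"api": "servo_tool", "payload": {"delta_pos": [[0, 0, 0.0006], [0, 0, 0.0006]], "yaw": [0, 0]}}

```text
time: 12.42
position: [0.5886, -0.2894, 0.0305]
ee_rot: [[-0.989, -0.148, 0.0], [-0.148, 0.989, -0.0], [0.0, -0.0, -1.0]]
wrist_force: [0.2, -0.4, 2.1]
grip_width: 0.0003
gripper_force: 1.1
```

>>> {"api": "servo_tool", "payload": {"delta_pos": [[0, 0, 0.0005], [0, 0, 0.0005]], "yaw": [0, 0]}}

```text
time: 12.58
position: [0.5886, -0.2894, 0.0301]
ee_rot: [[-0.989, -0.148, -0.0], [-0.148, 0.989, -0.0], [0.0, -0.0, -1.0]]
wrist_force: [-2.1, 0.4, 3.0]
grip_width: 0.0005
gripper_force: 1.4
```

>>> {"api": "servo_tool", "payload": {"delta_pos": [[0, 0, 0.0006], [0, 0, 0.0006], [0, 0, 0.0006]], "yaw": [0, 0, 0]}}

```text
time: 12.83
position: [0.5886, -0.2895, 0.0299]
ee_rot: [[-0.989, -0.148, -0.0], [-0.148, 0.989, -0.0], [0.0, -0.0, -1.0]]
wrist_force: [-1.4, 0.0, 5.5]
grip_width: 0.0004
gripper_force: 2.5
```

>>> {"api": "servo_tool", "payload": {"delta_pos": [[0, 0, -0.01], [0, 0, -0.03], [0, 0, -0.06], [0.03, 0, -0.06], [0.06, 0, -0.06], [0.078, 0, -0.06], [0.078, 0, -0.06], [0.078, 0, -0.06], [0.078, 0, -0.06]], "yaw": [0, 0, 0, 0, 0, 0, 0, 0, 0]}}

```text
time: 13.58
position: [0.5121, -0.3008, 0.0897]
ee_rot: [[-0.989, -0.148, 0.001], [-0.148, 0.989, 0.0], [-0.001, -0.0, -1.0]]
wrist_force: [-0.3, 0.5, 0.4]
grip_width: 0.0004
gripper_force: 0.0
```

>>> {"api": "servo_tool", "payload": {"delta_pos": [[0, 0, 0], [0, 0, 0], [0, 0, 0]], "yaw": [0, 0, 0], "grip": 0.066}}

```text
time: 13.83
position: [0.5121, -0.3007, 0.0894]
ee_rot: [[-0.989, -0.149, 0.0], [-0.149, 0.989, 0.0], [-0.0, 0.0, -1.0]]
wrist_force: [0.3, -0.5, -0.5]
grip_width: 0.0171
gripper_force: 0.0
```

```bash
python3 g.py 0.511 -0.3015 0.0115 8.5;  python3 - <<'E'
from bench import capture
import cv2,numpy as np
t=capture("top")[:,:,::-1];s=capture("side")[:,:,::-1]
a=cv2.resize(s[140:200,230:310],None,fx=5,fy=5,interpolation=cv2.INTER_NEAREST)
b=cv2.resize(t[170:230,300:375],None,fx=5,fy=5,interpolation=cv2.INTER_NEAREST)
cv2.imwrite("pics/s3.png",np.hstack([a,b]))
E
```

```text
t 13.8333 pos [ 0.5121 -0.3007  0.0894] ang -171.44 q6 -2.44 F [ 0.3  -0.54 -0.45] 
delta [ 0.0012 -0.0006  0.0779] yaw 0.06
```

View pics/s3.png

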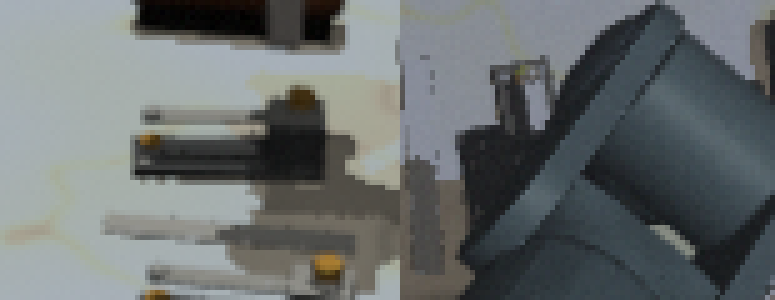

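The finger (col 285) is over the front half of the post, as intended. Next I'll finish opening and go down.

>>> {"api": "servo_tool", "payload": {"delta_pos": [[0, 0, 0], [0, 0, 0], [0, 0, 0], [0, 0, 0], [0, 0, 0], [0, 0, 0], [0, 0, 0], [0, 0, 0]], "yaw": [0, 0, 0, 0, 0, 0, 0, 0]}}

```text
time: 14.6
position: [0.5115, -0.3009, 0.0895]
ee_rot: [[-0.989, -0.148, 0.0], [-0.148, 0.989, -0.0], [-0.0, -0.0, -1.0]]
wrist_force: [1.0, -0.1, 0.4]
grip_width: 0.0658
gripper_force: 0.0
```

>>> {"api": "servo_tool", "payload": {"delta_pos": [[0.001, -0.0005, 0.03], [0.001, -0.0005, 0.06], [0.001, -0.0005, 0.06], [0.001, -0.0005, 0.068], [0.001, -0.0005, 0.074], [0.001, -0.0005, 0.077], [0.001, -0.0005, 0.077], [0.001, -0.0005, 0.077]], "yaw": [0, 0, 0, 0, 0, 0, 0, 0]}}

```text
time: 15.27
position: [0.5111, -0.302, 0.0134]
ee_rot: [[-0.989, -0.148, 0.001], [-0.148, 0.989, -0.001], [-0.001, -0.001, -1.0]]
wrist_force: [0.1, -0.4, 0.5]
grip_width: 0.0663
gripper_force: 0.0
```

>>> {"api": "servo_tool", "payload": {"delta_pos": [[0, 0, 0.001], [0, 0, 0.001], [0, 0, 0.001], [0, 0, 0.001], [0, 0, 0.001], [0, 0, 0.001], [0, 0, 0.001], [0, 0, 0.001], [0, 0, 0.001], [0, 0, 0.001]], "yaw": [0, 0, 0, 0, 0, 0, 0, 0, 0, 0], "grip": 0.0}}

```text
time: 16.1
position: [0.5106, -0.3014, 0.0116]
ee_rot: [[-0.989, -0.148, -0.0], [-0.148, 0.989, 0.0], [0.0, 0.0, -1.0]]
wrist_force: [-0.7, 1.0, 1.1]
grip_width: 0.0297
gripper_force: 30.0
```

>>> {"api": "servo_tool", "payload": {"delta_pos": [[0, 0, 0], [0, 0, 0], [0, 0, 0]], "yaw": [0, 0, 0]}}

```text
time: 16.35
position: [0.5106, -0.3014, 0.0116]
ee_rot: [[-0.989, -0.148, -0.0], [-0.148, 0.989, 0.0], [0.0, 0.0, -1.0]]
wrist_force: [-0.5, 2.0, 1.8]
grip_width: 0.0296
gripper_force: 30.0
```

>>> {"api": "servo_tool", "payload": {"delta_pos": [[0, 0, -0.005], [0, 0, -0.01], [0, 0, -0.02], [0, 0, -0.02]], "yaw": [0, 0, 0, 0]}}

```text
time: 16.68
position: [0.5114, -0.3023, 0.0332]
ee_rot: [[-0.989, -0.148, 0.002], [-0.148, 0.989, -0.002], [-0.002, -0.002, -1.0]]
wrist_force: [2.1, -0.2, -5.3]
grip_width: 0.0297
gripper_force: 30.0
```

>>> {"api": "servo_tool", "payload": {"delta_pos": [[0, 0, -0.02], [0, 0, -0.05], [0, 0, -0.09], [0, 0, -0.12], [0, 0, -0.12], [0, 0, -0.12]], "yaw": [0, 0, 0, 0, 0, 0]}}

```text
time: 17.18
position: [0.5115, -0.3024, 0.1533]
ee_rot: [[-0.989, -0.148, 0.003], [-0.148, 0.989, -0.003], [-0.003, -0.003, -1.0]]
wrist_force: [0.1, 0.7, -6.4]
grip_width: 0.0299
gripper_force: 30.0
```

```bash
python3 g.py 0.576 0.3036 0.15 7.4
```

```text
t 17.1833 pos [ 0.5115 -0.3024  0.1533] ang -171.48 q6 -2.44 F [ 0.13  0.66 -6.37] 
delta [-0.1536  0.5898  0.0017] yaw 1.12
```

>>> {"api": "servo_tool", "payload": {"delta_pos": [[-0.002, 0.008, 0], [-0.006, 0.024, 0], [-0.013, 0.048, 0], [-0.02, 0.077, 0], [-0.028, 0.106, 0], [-0.035, 0.135, 0], [-0.043, 0.164, 0], [-0.05, 0.193, 0], [-0.058, 0.222, 0], [-0.065, 0.251, 0]], "yaw": [0, 0, 0, 0.2, 0.3, 0.4, 0.5, 0.6, 0.7, 0.8]}}

```text
time: 18.02
position: [0.5355, -0.0403, 0.1487]
ee_rot: [[-0.991, -0.135, -0.005], [-0.135, 0.991, 0.002], [0.004, 0.003, -1.0]]
wrist_force: [0.6, 0.0, -5.7]
grip_width: 0.0299
gripper_force: 30.0
```

>>> {"api": "servo_tool", "payload": {"delta_pos": [[-0.008, 0.029, 0], [-0.015, 0.058, 0], [-0.023, 0.087, 0], [-0.031, 0.118, 0], [-0.039, 0.15, 0], [-0.048, 0.185, 0], [-0.057, 0.22, 0], [-0.066, 0.255, 0], [-0.075, 0.285, 0], [-0.082, 0.31, 0]], "yaw": [0, 0, 0, 0, 0, 0, 0, 0, 0, 0]}}

```text
time: 18.85
position: [0.5743, 0.2778, 0.1482]
ee_rot: [[-0.991, -0.136, -0.005], [-0.136, 0.991, -0.0], [0.005, 0.0, -1.0]]
wrist_force: [0.6, -0.5, -5.2]
grip_width: 0.03
gripper_force: 30.0
```

>>> {"api": "servo_tool", "payload": {"delta_pos": [[-0.004, 0.015, 0], [-0.006, 0.023, 0], [-0.007, 0.027, 0], [-0.007, 0.027, 0], [-0.007, 0.027, 0], [-0.007, 0.027, 0], [-0.007, 0.027, 0], [-0.007, 0.027, 0]], "yaw": [0, 0, 0, 0, 0, 0, 0, 0]}}

```text
time: 19.52
position: [0.5808, 0.3014, 0.1516]
ee_rot: [[-0.991, -0.133, 0.0], [-0.133, 0.991, -0.0], [-0.0, -0.0, -1.0]]
wrist_force: [-0.0, 0.2, -4.8]
grip_width: 0.0294
gripper_force: 30.0
```

```bash
python3 g.py 0.576 0.3036 0.0275 7.4
```

```text
t 19.5167 pos [0.5808 0.3014 0.1516] ang -172.35 q6 -1.4 F [-0.04  0.23 -4.82] 
delta [0.0044 0.0029 0.1241] yaw 0.25
```

Going down to just above the board, then a look.

>>> {"api": "servo_tool", "payload": {"delta_pos": [[0.004, 0.003, 0.02], [0.004, 0.003, 0.05], [0.004, 0.003, 0.08], [0.004, 0.003, 0.105], [0.004, 0.003, 0.114], [0.004, 0.003, 0.114], [0.004, 0.003, 0.114], [0.004, 0.003, 0.114]], "yaw": [0, 0, 0, 0, 0, 0, 0, 0]}}

```text
time: 20.18
position: [0.5782, 0.3052, 0.04]
ee_rot: [[-0.991, -0.134, 0.004], [-0.134, 0.991, 0.001], [-0.004, 0.001, -1.0]]
wrist_force: [-0.2, -1.2, -4.3]
grip_width: 0.0293
gripper_force: 30.0
```

```bash
python3 g.py 0.576 0.3036 0.0275 7.4;  python3 - <<'E'
from bench import capture
import cv2,numpy as np
t=capture("top")[:,:,::-1];s=capture("side")[:,:,::-1]
cv2.imwrite("s4r.png",s)
a=cv2.resize(s[270:375,140:265],None,fx=5,fy=5,interpolation=cv2.INTER_NEAREST)
cv2.imwrite("pics/s4.png",a)
E
```

```text
t 20.1833 pos [0.5782 0.3052 0.04  ] ang -172.29 q6 -1.39 F [-0.21 -1.19 -4.25] 
delta [ 0.0024 -0.0013  0.0125] yaw 0.31
```

View pics/s4.png

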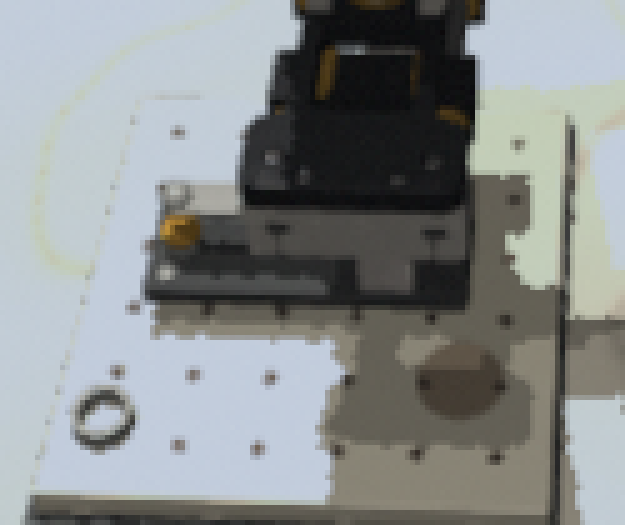

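The clamp hangs level in line with the board. The foot's near bottom edge runs from crop (148,299) to (468,305), and the bezel is clear at (103,417). I'll check the foot's centre.

```bash
python3 - <<'E'
from h import *
A,B=[plane("side",np.array(p)/5+(139.5,269.5),.0284) for p in((148,300),(468,306))]
d=(A-B)[:2];L=np.linalg.norm(d);u=d/L;print(A,B,L,np.degrees(np.arctan2(u[1],u[0])))
print("centre",(A+B)[:2]/2+.02*np.array([u[1],-u[0]]),"TCP-based",np.array([.5782,.3052])+.030*u)
E
```

```text
[0.66480869 0.33717029 0.0284    ] [0.54806717 0.31985519 0.0284    ] 0.1180186147954461 8.43660546736622
centre [0.60937223 0.30872916] TCP-based [0.60787536 0.30960145]
```

>>> {"api": "servo_tool", "payload": {"delta_pos": [[0.0025, 0, 0.003], [0.0025, 0, 0.006], [0.0025, 0, 0.009], [0.0025, 0, 0.0115], [0.0025, 0, 0.0115], [0.0025, 0, 0.0115]], "yaw": [0, 0, 0, 0, 0, 0]}}

```text
time: 20.78
position: [0.5739, 0.3044, 0.0265]
ee_rot: [[-0.991, -0.134, 0.0], [-0.134, 0.991, -0.0], [-0.0, -0.0, -1.0]]
wrist_force: [-3.0, -0.4, 0.9]
grip_width: 0.0296
gripper_force: 30.0
```

>>> {"api": "servo_tool", "payload": {"delta_pos": [[0, 0, 0.0006], [0, 0, 0.0006]], "yaw": [0, 0]}}

```text
time: 20.95
position: [0.5739, 0.3044, 0.0265]
ee_rot: [[-0.991, -0.134, -0.0], [-0.134, 0.991, -0.0], [0.0, -0.0, -1.0]]
wrist_force: [-5.1, -1.5, 4.0]
grip_width: 0.0297
gripper_force: 30.0
```

>>> {"api": "servo_tool", "payload": {"delta_pos": [[0, 0, 0.0005], [0, 0, 0.0005]], "yaw": [0, 0]}}

```text
time: 21.12
position: [0.5739, 0.3045, 0.0265]
ee_rot: [[-0.991, -0.134, -0.0], [-0.134, 0.991, -0.0], [0.0, -0.0, -1.0]]
wrist_force: [-5.0, -2.6, 8.1]
grip_width: 0.0296
gripper_force: 30.0
```

>>> {"api": "servo_tool", "payload": {"delta_pos": [[0, 0, -0.001], [0, 0, -0.001], [0, 0, -0.001]], "yaw": [0, 0, 0]}}

```text
time: 21.37
position: [0.5741, 0.3045, 0.0265]
ee_rot: [[-0.991, -0.134, 0.001], [-0.134, 0.991, 0.0], [-0.001, 0.0, -1.0]]
wrist_force: [-3.3, -1.0, 3.5]
grip_width: 0.0298
gripper_force: 30.0
```

>>> {"api": "servo_tool", "payload": {"delta_pos": [[0, 0, 0], [0, 0, 0], [0, 0, 0], [0, 0, 0], [0, 0, 0], [0, 0, 0], [0, 0, 0], [0, 0, 0]], "yaw": [0, 0, 0, 0, 0, 0, 0, 0], "grip": 0.06}}

```text
time: 22.03
position: [0.5738, 0.3043, 0.0258]
ee_rot: [[-0.991, -0.134, 0.0], [-0.134, 0.991, 0.0], [-0.0, -0.0, -1.0]]
wrist_force: [-0.7, 0.2, -0.0]
grip_width: 0.0603
gripper_force: 0.0
```

>>> {"api": "servo_tool", "payload": {"delta_pos": [[0, 0, -0.01], [0, 0, -0.03], [0, 0, -0.06], [0, 0, -0.1], [0, 0, -0.14], [0.04, 0, -0.15], [0.08, 0, -0.15], [0.12, 0, -0.15], [0.12, 0, -0.15], [0.12, 0, -0.15]], "yaw": [0, 0, 0, 0, 0, 0, 0, 0, 0, 0]}}

```text
time: 22.87
position: [0.4529, 0.2881, 0.1762]
ee_rot: [[-0.991, -0.135, 0.0], [-0.135, 0.991, 0.0], [-0.0, -0.0, -1.0]]
wrist_force: [0.7, -0.3, 1.0]
grip_width: 0.0601
gripper_force: 0.0
```

```bash
python3 - <<'E'
from bench import capture,robot
import cv2,numpy as np
s=capture("side")[:,:,::-1]
print(robot.read_state()["time"])
cv2.imwrite("s5r.png",s)
a=cv2.resize(s[140:375,140:330],None,fx=2.5,fy=2.5,interpolation=cv2.INTER_NEAREST)
cv2.imwrite("pics/s5.png",a)
E
```

```text
22.9167
```

View pics/s5.png

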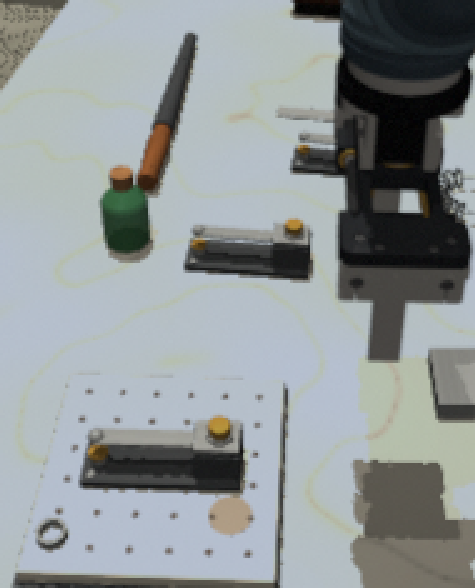

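The clamp stands upright on the board at crop (160,460), centred on the hole grid. The bezel at (52,533) and clamp L at (248,250) are undisturbed, and the arm is clear.

```bash
python3 - <<'E'
from h import *
A,B=[plane("side",np.array(p)/2.5+(139.5,139.5),.015) for p in((80,489),(243,491))]
d=(A-B)[:2];u=d/np.linalg.norm(d);print("centre",(A+B)[:2]/2+.02*np.array([u[1],-u[0]]),np.linalg.norm(d))
from bench import workorder
print(workorder.job_done())
E
```

```text
centre [0.60429707 0.30986326] 0.12114631706645791
the job is handed in; nothing more can be done
None
```

The softest clamp, the one furthest to the robot's right (blade about 0.2 N/mm against about 0.37 and 0.7), now stands upright within about 2 mm of the board's centre. The job is handed in; all three blades were pressed to their stops with at most about 11 N, and I moved nothing else.

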